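# Set the week wheel and lock it

### The arm

A 6-joint arm with a two-finger parallel gripper is mounted at the origin on the work surface. World frame = base frame: x ahead of the robot, y to its left, z up, the work surface at z = 0. Lengths are in m, angles in rad, forces in N, time in s.
With the tool pointing down it reaches from about 0.3 to 0.775 m from the base axis. Payload 14.6 kg.
Tool frame: the origin (TCP) lies on the centre line of the jaws, within the pads' length; the fingertips stand 14 mm ahead of it and the grasp point (between the pads) lies 5 mm behind it; z points along the fingers, y is the direction in which the jaws open and shut (so a half turn about z gives the same grasp; the last joint's range is limited). The gripper opens to 85 mm and grips with 20 to 120 N. Pads are 22 mm wide; open, the fingers measure 114 mm over their backs; the gripper's body (76 mm by 85 mm) begins 54 mm behind the grasp point. The pads swing forward as they close: fully open they stand 13 mm farther back than shut.
Start: joints at [1.261, 0.3, 1.521, -0, 1.321, -0.067], TCP at [0.132, 0.534, 0.245] pointing down, gripper open.
Joint ranges: [-3.03, 3.03], [-0.79, 2.21], [0.23, 2.52], [-1.04, 4.18], [0, 3.07], [-2.55, 2.55]. Speed limits (rad/s): [2.22, 2.22, 2.57, 3.14, 3.14, 3.14].

### API

Orientations are given as a rotation vector (axis times angle).
In Python, from plant import * gives the robot as it stands.
- The arm moves only by the shell command python3 -m jog 'ROWS' [FORCE]. ROWS is JSON, a list of rows, each a list of 3 entries, a list of its own where there are three numbers: the turn, a rotation vector about the tool's x, y, z in rad, then the shift along the tool's x, y, z in mm, then the opening in per cent of the stroke, from 0 (shut) to 100 (fully open). A call has 1 to 8 rows; each row is the pose to reach, as a shift and turn from the pose commanded when the call began, along the tool's axes at that moment; what a row does not reach only later rows make up. A row lasts 1/10 s, in which the tool goes at most 50 mm and 8.59 degrees, less where a joint would pass 70% of its speed; a pose out of reach is approached as far as the arm can. A call with a gripper value outside its range is refused whole. The fingers move at their own pace and stop on an object; FORCE is the grip in N (left out, the last holds). Time passes only in rows, so rows that repeat a pose let the fingers close. It gives the time, the measured TCP pose, the force and the opening at its end, in the units of the state.
- sense(): the state, without advancing time (a new reading comes with each control period).
- get_image(name): name is "scene" or "top" or "wrist"; returns a dict with "img" (384x512x3 uint8, red, green, blue), "depth" (384x512 float32, m along the optical axis (not along the pixel's ray), 0 where there is no reading), "fov_y" (degrees; the focal length in pixels is half the picture's height over the tangent of half this angle, whatever the lens; pixels are square), "cx", "cy" (the principal point, pixels), "D" ([k1, k2, p1, p2, k3] as OpenCV has them; the pictures are not rectified), "view" (4x4, takes a point from world to camera coordinates). Camera axes: x right, y down, z forward; pixel columns grow to the right and rows downward; lengths in m; the calibration is good to about 2 mm. A picture is of the moment at which its call begins.
- job_done(): hands the job in, once; it reports no verdict.
The state is a dict: "t": time; "joint_positions": joint angles; "joint_velocities": joint speeds; "tau": joint torques, N m; "eef_pos": TCP position; "ee_rot": TCP orientation; "force": force on the tool from outside, world axes, zero at the start; "moment": the same for the moment, N m; "gripper_width": finger opening in m.
Only numpy, scipy, OpenCV 4.12 (cv2) and the standard library are available. Lean on these libraries where they do the work, as an engineer would, in place of code of your own. Each camera call takes 0.05 s, during which the arm holds its last target.

### The job

The week wheel on the desk is a few days behind. With a fingertip flick its lobes clockwise (seen from above), click after click, until the lobe with the upright stud rests at the fixed pointer, never running a click past it; then push the lock slide fully in towards the wheel so the wheel stays there. Only touch and push, do not pinch or lift anything, do not shove the stand along the desk, leave the other things where they are, and finish clear of everything.

Things in the scene. Friction and masses are not known exactly. Their poses are not given: they have to be found in the camera images.
- stand: Low wooden stand, loose but weighted (about 2.4 kg), 90 mm (its x) by 275 mm (its y) by 30 mm high; its wood spans x -45 to +45 mm, y -155 to +120 mm. Origin on the desk under the wheel's upright axis; z up. Its +y points to the pointer's end, its -y to the lock slide's end. It slides only if pushed sideways with more than about 10 N.
- week_wheel (a joint): Angle of the week wheel, rad; grows clockwise seen from above. It clicks at each multiple of 0.8976 rad (1/7 turn): a sprung ball draws it into the nearest click, where it stays; the next click takes about 2 N at 60 mm from the axis. 0 = studded lobe at the pointer. It starts at -2, -3 or -4 clicks (settling in the first half second); hard stops at -4.75 and +1.4 clicks.
- wheel_top (a point): Top centre of the wheel's hub, on its upright axis, 49 mm above the desk. The dark wooden wheel is a flat star: hub of 31 mm radius and seven equal straight lobes, evenly spaced, 12 mm wide with round ends 70 mm from the axis. Hub and lobes lie 33 to 49 mm above the desk; between the lobes is free room down to the wood (30 mm).
- stud (a point): Top centre of the upright round steel stud (11 mm diameter, 16 mm high above the lobe, top 65 mm above the desk) on the marked lobe, 60 mm from the wheel's axis.
- pointer_tip (a point): Tip of the fixed steel pointer on the stand, a block with a wedge towards the wheel: tip 80 mm from the axis along the stand's +y, top 54 mm above the desk.
- lock_slide (a joint): Travel of the lock slide, m: 0 = out (start), 0.015 = fully in (stop). It moves along the stand's +y, towards the wheel, stays where left, and takes about 1.5 N. It only goes in with the wheel at rest in a click, and the wheel then cannot turn.
- lock_back (a point): Centre of the slide knob's back face (facing the stand's -y), 47 mm above the desk: push here towards the wheel. The steel knob is 24 mm wide (stand's x), 14 mm thick (stand's y), its top 59 mm above the desk; with the slide out the face lies 125 mm from the axis along the stand's -y.
- pencil: Bystander: hexagonal wooden pencil, 168 mm long, 8 mm thick, lying beyond the wheel.
- stapler_remover: Bystander: small red plastic stapler remover, 55 x 20 x 25 mm.
- tiffin_lid: Bystander: round aluminium tiffin lid lying like a tray, 108 mm across, 14 mm high.
- eraser: Bystander: rubber eraser, 45 x 20 x 12 mm.
- sharpener: Bystander: metal pencil sharpener, 25 x 15 x 12 mm.
- pen_stand: Bystander: clear acrylic pen stand, 70 x 70 mm, 95 mm high.

How it is judged:
By the outcome, as a careful person would: the job done as asked, in the order asked, and still so for the second after the job is handed in, with the robot touching nothing.
It also fails if it takes over 72 s, if anything falls off the work surface, if the arm or the gripper's body presses on something with over 40 N, if the wrist force passes 120 N, or if a joint passes its speed limit or range.

## Working session

There is one attempt and no reset: what is moved stays moved. The work goes in short steps, Python scripts to look and compute and a shell command to move; the robot and the scene stay as the last step left them, time stands still between calls to the robot, and variables do not carry over. Pictures are saved under pics/ and viewed, and the job is handed in when it is done.

```bash
ls; mkdir -p pics; cat > h.py <<'E'
from plant import *
import numpy as np, cv2
def cam(n,save=None):
    d=get_image(n)
    f=d["img"].shape[0]/2/np.tan(np.radians(d["fov_y"])/2)
    d["K"]=np.array([[f,0,d["cx"]],[0,f,d["cy"]],[0,0,1]]);d["D"]=np.array(d["D"],float);d["view"]=np.array(d["view"])
    if save: cv2.imwrite("pics/"+save,d["img"][:,:,::-1])
    return d
def ray(d,uv,z):
    p=cv2.undistortPoints(np.array(uv,float).reshape(-1,1,2),d["K"],d["D"]).reshape(-1,2)
    R=d["view"][:3,:3];t=d["view"][:3,3];c=-R.T@t
    w=np.c_[p,np.ones(len(p))]@R
    return c+w*((z-c[2])/w[:,2])[:,None]
def proj(d,X):
    X=np.array(X,float).reshape(-1,3)
    return cv2.projectPoints(X,cv2.Rodrigues(d["view"][:3,:3])[0],d["view"][:3,3],d["K"],d["D"])[0].reshape(-1,2)
E
python3 - <<'E'
from h import *
s=sense();print({k:np.round(v,3).tolist() for k,v in s.items()})
for n in("scene","top","wrist"):
    d=cam(n,n+"0.png"); print(n,d["fov_y"],d["D"])
E
```

```text
pics
{'t': 0.0, 'joint_positions': [1.261, 0.3, 1.522, 0.0, 1.321, -0.067], 'joint_velocities': [-0.001, 0.001, 0.0, -0.0, -0.001, 0.001], 'tau': [-0.0, -54.352, -36.178, -0.0, 0.004, -0.0], 'eef_pos': [0.132, 0.534, 0.245], 'ee_rot': [-0.38, -3.118, 0.002], 'force': [-0.428, -0.179, -0.173], 'moment': [-0.002, 0.001, -0.011], 'gripper_width': 0.085}
scene 46.15475439198841 [-0.15674673  0.          0.          0.          0.        ]
top 42.240305164141176 [-0.10735644  0.          0.          0.          0.        ]
wrist 69.39483112229101 [-0.0217283  0.         0.         0.         0.       ]
```

View pics/top0.png

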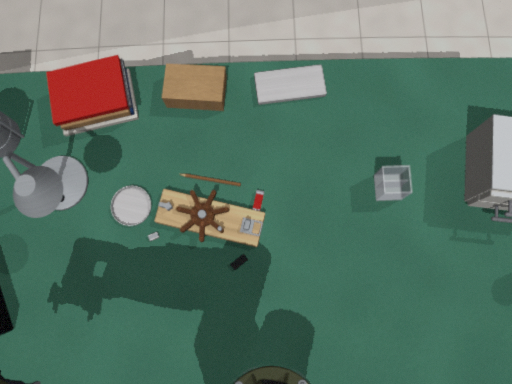

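View pics/scene0.png

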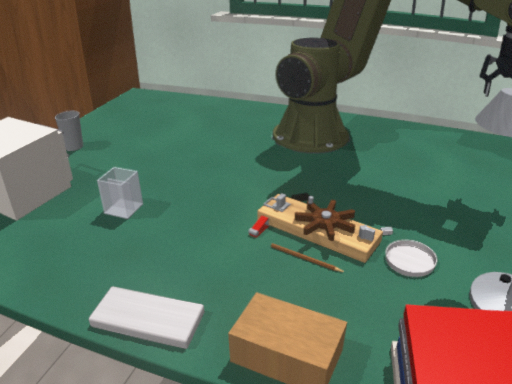

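View pics/wrist0.png

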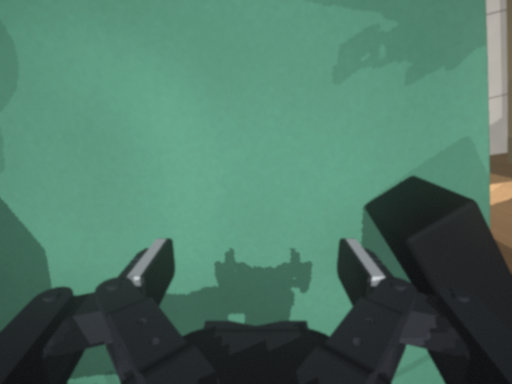

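```bash
python3 - <<'E'
from h import *
d=cam("top"); 
c=cv2.resize(d["img"][165:285,90:290],None,fx=4,fy=4,interpolation=cv2.INTER_CUBIC)
cv2.imwrite("pics/topz.png",c[:,:,::-1])
print(proj(d,[[0,0,0],[.132,.534,.2],[.5,0,0]]), d["view"])
d=cam("scene"); c=cv2.resize(d["img"][180:285,240:440],None,fx=4,fy=4,interpolation=cv2.INTER_CUBIC)
cv2.imwrite("pics/scz.png",c[:,:,::-1])
E
```

```text
[[270.40314899 415.7799953 ]
 [ 26.5391862  376.32989953]
 [264.57835659 217.8524216 ]] [[-0.02568831 -0.99952778 -0.01686218  0.04445924]
 [-0.98056032  0.02847602 -0.19414063  0.55354685]
 [ 0.19452912  0.01154724 -0.98082877  1.21175682]
 [ 0.          0.          0.          1.        ]]
```

View pics/topz.png

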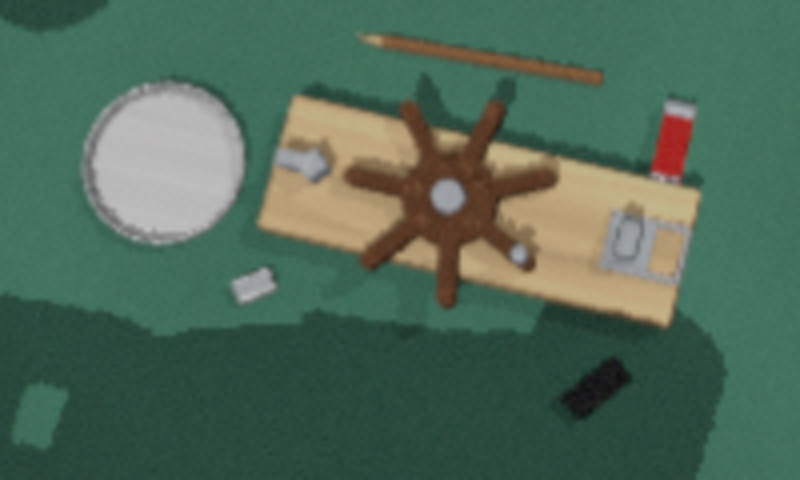

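View pics/scz.png

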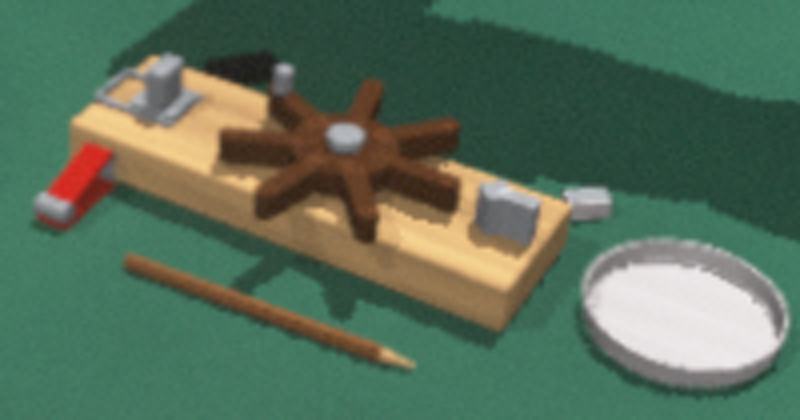

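```bash
python3 - <<'E'
from h import *
t=cam("top"); 
def P(c): return (90+(np.array(c)+.5)/4-.5, )
Z=lambda x,y,ox,oy:[ox+(x+.5)/4-.5,oy+(y+.5)/4-.5]
s=cam("scene")
print("top hub",ray(t,[Z(448,196,90,165)],.049),"tip",ray(t,[Z(328,165,90,165)],.054),"stud",ray(t,[Z(519,253,90,165)],.065))
print("sc hub",ray(s,[Z(345,132,240,180)],.049),"stud",ray(s,[Z(283,68,240,180)],.065))
cor=[(296,95),(700,188),(668,327),(260,228)]
q=ray(t,[Z(*c,90,165) for c in cor],.03);print(q)
e=(q[0]-q[1]+q[3]-q[2])[:2];e/=np.linalg.norm(e);print("stand +y",e)
# scene corners top of stand: 
qs=ray(s,[Z(*c,240,180) for c in [(72,122),(497,295),(570,206),(155,57)]],.03);print(qs)
e2=(qs[1]-qs[0]+qs[2]-qs[3])[:2];print(e2/np.linalg.norm(e2))
for n,qq in(("t",q),("s",qs)): print(n,"centre",qq.mean(0), "axis", qq.mean(0)[:2]+.0175*e)
w=cam("wrist")
print(np.round(w["depth"][150:384:30,100:500:40],3)); print(w["view"])
E
```

```text
top hub [[0.508077 0.160435 0.049   ]] tip [[0.52937613 0.23660656 0.054     ]] stud [[0.46825901 0.11432655 0.065     ]]
sc hub [[0.49684864 0.15893571 0.049     ]] stud [[0.46832921 0.11518952 0.065     ]]
[[ 5.80798196e-01  2.62315685e-01  3.00000000e-02]
 [ 5.11778969e-01 -2.70002579e-04  3.00000000e-02]
 [ 4.22736631e-01  2.27923926e-02  3.00000000e-02]
 [ 4.93457362e-01  2.85125341e-01  3.00000000e-02]]
stand +y [0.25725298 0.96634409]
[[0.51102043 0.00249275 0.03      ]
 [0.58821529 0.26042354 0.03      ]
 [0.49889177 0.28684575 0.03      ]
 [0.4272026  0.02611753 0.03      ]]
[0.27591295 0.96118263]
t centre [0.50219279 0.14249085 0.03      ] axis [0.50669472 0.15940188]
s centre [0.50633252 0.14396989 0.03      ] axis [0.51083445 0.16088091]
[[0.373 0.372 0.372 0.372 0.373 0.375 0.373 0.373 0.373 0.372]
 [0.385 0.384 0.385 0.384 0.384 0.384 0.384 0.385 0.354 0.384]
 [0.397 0.397 0.395 0.397 0.396 0.398 0.396 0.351 0.305 0.271]
 [0.41  0.41  0.41  0.408 0.41  0.409 0.141 0.411 0.278 0.278]
 [0.424 0.109 0.423 0.423 0.424 0.426 0.14  0.116 0.295 0.288]
 [0.091 0.083 0.438 0.439 0.439 0.439 0.439 0.09  0.098 0.09 ]
 [0.094 0.071 0.454 0.079 0.08  0.078 0.071 0.07  0.094 0.082]
 [0.472 0.062 0.058 0.069 0.07  0.07  0.059 0.063 0.474 0.09 ]]
[[ 2.41155549e-01  9.70486476e-01  2.85258230e-05 -5.49224842e-01]
 [ 9.32101700e-01 -2.31625526e-01  2.78452934e-01 -3.56301504e-02]
 [ 2.70241414e-01 -6.71238812e-02 -9.60449875e-01  3.78578643e-01]
 [ 0.00000000e+00  0.00000000e+00  0.00000000e+00  1.00000000e+00]]
```

```bash
cat >> h.py <<'E'
A=np.array([.508,.160]); ey=np.array([.262,.965]); ey/=np.linalg.norm(ey); ex=np.array([ey[1],-ey[0]])
def uv(p): q=np.array(p[:2])-A; return np.r_[q@ex,q@ey]*1e3
def to(u,v,z):
    s=sense(); R=cv2.Rodrigues(np.array(s["ee_rot"],float))[0]
    g=np.r_[A+u/1e3*ex+v/1e3*ey,z/1e3]
    return np.round(R.T@(g-np.array(s["eef_pos"]))*1e3,1)
def st():
    s=sense(); R=cv2.Rodrigues(np.array(s["ee_rot"],float))[0]
    print("t %.1f uv"%s["t"],uv(s["eef_pos"]).round(1),"z",round(s["eef_pos"][2]*1e3,1),"F",np.round(s["force"],1),"w",s["gripper_width"])
    print("tool x,y in stand",(R[:2,0]@np.c_[ex,ey]).round(3),(R[:2,1]@np.c_[ex,ey]).round(3),"Rz",R[:,2].round(3))
E
python3 -c "
from h import *
st();print(to(-110,-40,150))"
```

```text
t 0.4 uv [-460.6  262.3] z 245.2 F [ 0.2 -0.7  0.7] w 0.08535173491942279
tool x,y in stand [-1.    -0.022] [-0.022  1.   ] Rz [-0. -0. -1.]
[-343.8 -310.    95.2]
```

```bash
python3 -m jog '[[[0,0,0],[-40,-36,0],0],[[0,0,0],[-80,-72,0],0],[[0,0,0],[-120,-108,0],0],[[0,0,0],[-155,-140,0],0],[[0,0,0],[-190,-171,0],0],[[0,0,0],[-220,-198,0],0],[[0,0,0],[-240,-216,0],0],[[0,0,0],[-240,-216,0],0]]' 20
python3 -c "
from h import *
st();print(to(-110,-40,150));cam('scene','s1.png')"
```

```text
t: 1.2
eef_pos: [0.3146, 0.2644, 0.2455]
ee_rot: [0.386, 3.117, 0.0]
force: [0.4, -0.4, -0.9]
gripper_width: 0.0001
t 1.2 uv [-214.    50.1] z 245.5 F [ 0.4 -0.4 -0.9] w 0.0001208718553402955
tool x,y in stand [-1.    -0.019] [-0.019  1.   ] Rz [ 0.001  0.    -1.   ]
[-102.3  -92.1   95.6]
```

View pics/s1.png

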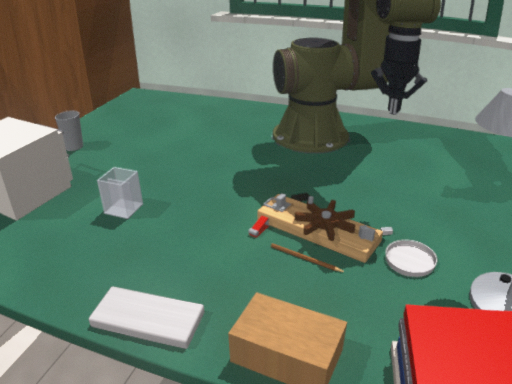

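The shut gripper, tip near pixel (395,108), is a slim finger pair with flared knuckles above. The stand and its neighbours are unchanged.

```bash
python3 -m jog '[[[0,0,0],[-35,-31,32],0],[[0,0,0],[-70,-62,64],0],[[0,0,0],[-90,-80,85],0],[[0,0,0],[-102,-92,95],0],[[0,0,0],[-102,-92,140],0],[[0,0,0],[-102,-92,175],0],[[0,0,0],[-102,-92,195],0],[[0,0,0],[-102,-92,195],0]]'
python3 - <<'E'
from h import *
st();print(to(-64,-40,51))
d=cam('top');c=cv2.resize(d["img"][165:285,90:290],None,fx=4,fy=4,interpolation=cv2.INTER_CUBIC);cv2.imwrite("pics/t2.png",c[:,:,::-1])
d=cam("scene");c=cv2.resize(d["img"][130:285,240:440],None,fx=3.8,fy=3.8,interpolation=cv2.INTER_CUBIC);cv2.imwrite("pics/s2.png",c[:,:,::-1])
E
```

```text
t: 2.05
eef_pos: [0.3887, 0.1531, 0.0482]
ee_rot: [-0.378, -3.114, 0.003]
force: [-0.2, 1.1, 0.6]
gripper_width: 0.0003
t 2.0 uv [-113.4  -37.9] z 48.2 F [-0.2  1.1  0.6] w 0.0002906262649481675
tool x,y in stand [-1.    -0.023] [-0.023  1.   ] Rz [-0.005 -0.001 -1.   ]
[-49.3  -3.2  -3. ]
```

View pics/t2.png

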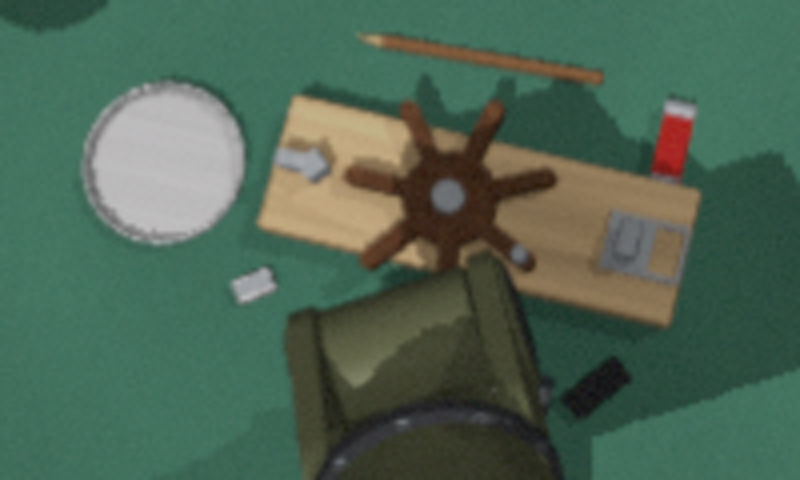

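View pics/s2.png

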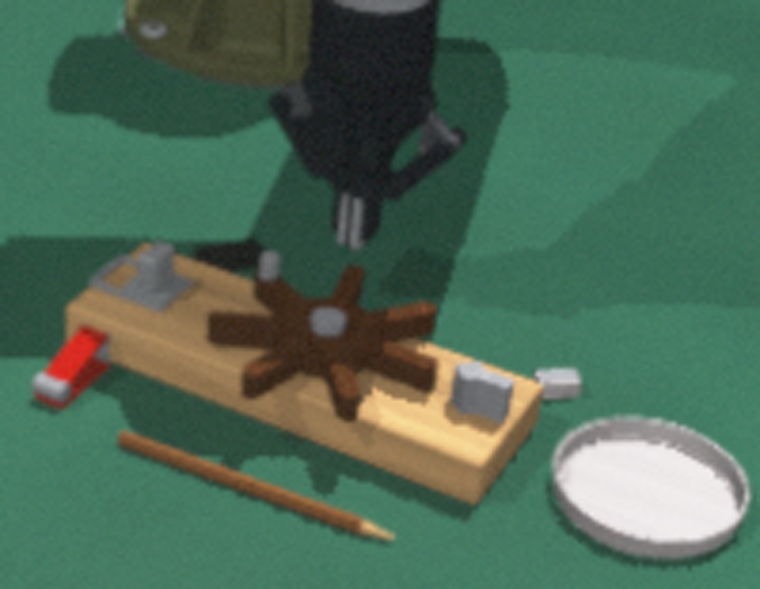

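```bash
python3 -m jog '[[[0,0,0],[0,0,-1],0],[[0,0,0],[-12,0,-1],0],[[0,0,0],[-24,0,-1],0],[[0,0,0],[-36,0,-1],0],[[0,0,0],[-46,0,-1],0],[[0,0,0],[-46,0,-1],0],[[0,0,0],[-46,0,-1],0]]'
python3 - <<'E'
from h import *
st();print(to(-64,11,51))
d=cam("scene");c=cv2.resize(d["img"][130:285,240:440],None,fx=3.8,fy=3.8,interpolation=cv2.INTER_CUBIC);cv2.imwrite("pics/s3.png",c[:,:,::-1])
E
```

```text
t: 2.85
eef_pos: [0.4347, 0.1414, 0.051]
ee_rot: [-0.381, -3.118, 0.0]
force: [0.6, -0.2, -1.1]
gripper_width: 0.0001
t 2.9 uv [-65.9 -37.1] z 51.0 F [ 0.6 -0.2 -1.1] w 0.00014058715125822108
tool x,y in stand [-1.    -0.022] [-0.022  1.   ] Rz [-0.001 -0.    -1.   ]
[-2.9 48.1  0. ]
```

View pics/s3.png

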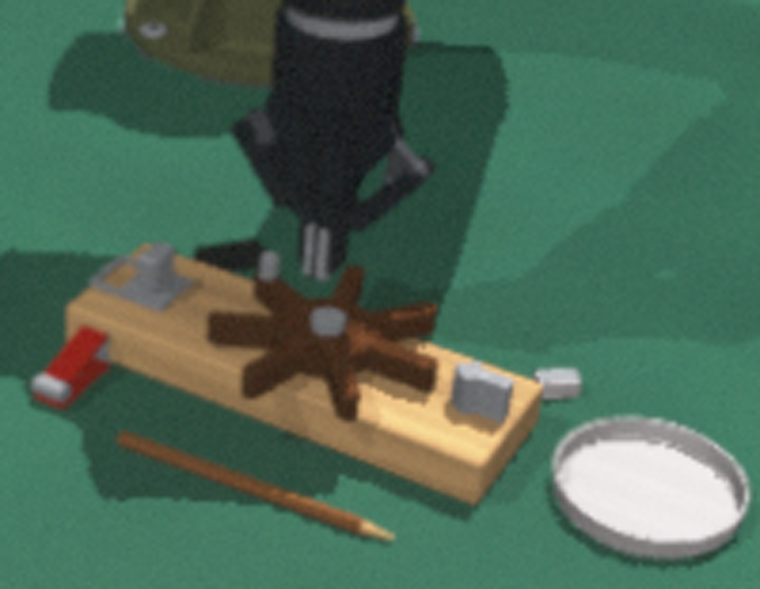

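The finger sits in the gap between the stud lobe (268,270) and the next lobe (352,285), touching neither. First flick.

```bash
python3 -m jog '[[[0,0,0],[-2,6,0],0],[[0,0,0],[-2,11,0],0],[[0,0,0],[-2,15,0],0],[[0,0,0],[-2,19,0],0],[[0,0,0],[-2,23,0],0],[[0,0,0],[-2,26,0],0],[[0,0,0],[-2,29,0],0],[[0,0,0],[-2,32,0],0]]'
python3 - <<'E'
from h import *
st()
d=cam("scene");c=cv2.resize(d["img"][130:285,240:440],None,fx=3.8,fy=3.8,interpolation=cv2.INTER_CUBIC);cv2.imwrite("pics/s4.png",c[:,:,::-1])
E
```

```text
t: 3.7
eef_pos: [0.4447, 0.1725, 0.0514]
ee_rot: [0.381, 3.118, 0.0]
force: [0.4, 0.8, -0.4]
gripper_width: 0.0003
t 3.7 uv [-64.4  -4.5] z 51.4 F [ 0.4  0.8 -0.4] w 0.00030682761301027847
tool x,y in stand [-1.    -0.022] [-0.022  1.   ] Rz [ 0.001  0.    -1.   ]
```

View pics/s4.png

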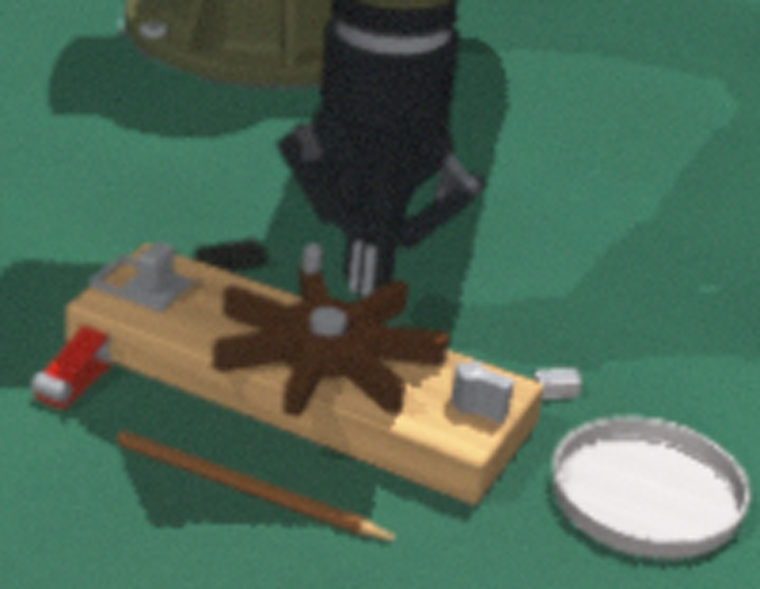

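The wheel is about half a click on, with the stud now at (312,258). I'll continue past the hump.

```bash
python3 -m jog '[[[0,0,0],[0,3,0],0],[[0,0,0],[0,6,0],0],[[0,0,0],[0,9,0],0],[[0,0,0],[0,11,0],0],[[0,0,0],[0,13,0],0],[[0,0,0],[0,13,0],0],[[0,0,0],[0,13,0],0],[[0,0,0],[0,13,0],0]]'
python3 - <<'E'
from h import *
st()
d=cam("scene");c=cv2.resize(d["img"][130:285,240:440],None,fx=3.8,fy=3.8,interpolation=cv2.INTER_CUBIC);cv2.imwrite("pics/s5.png",c[:,:,::-1])
E
```

```text
t: 4.55
eef_pos: [0.4476, 0.1847, 0.0513]
ee_rot: [0.381, 3.118, -0.0]
force: [-0.2, 0.3, -0.1]
gripper_width: -0.0001
t 4.5 uv [-64.8   8. ] z 51.3 F [-0.2  0.3 -0.1] w -0.00011067855492694668
tool x,y in stand [-1.    -0.022] [-0.022  1.   ] Rz [ 0. -0. -1.]
```

View pics/s5.png

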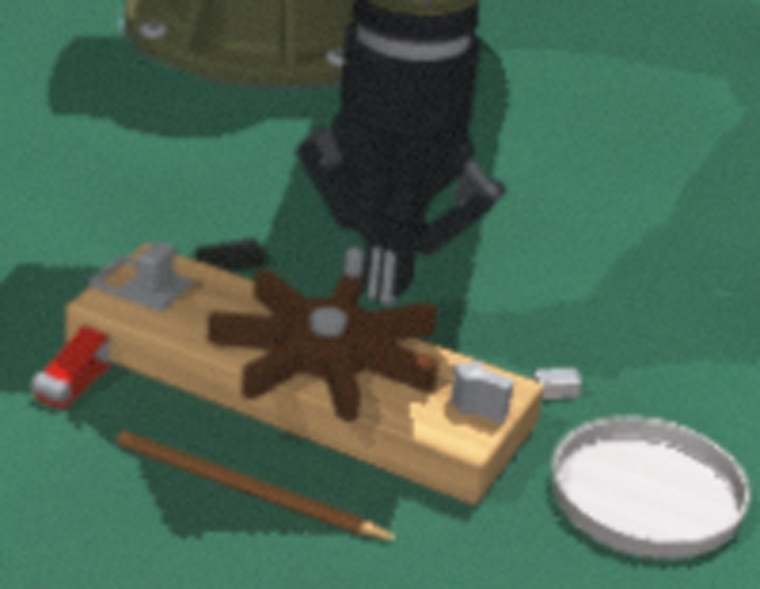

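One click made: the lobes are back in the starting pattern, with the stud at (353,262). Out, back and in for the second.

```bash
python3 -m jog '[[[0,0,0],[12,0,0],0],[[0,0,0],[30,0,0],0],[[0,0,0],[36,-10,0],0],[[0,0,0],[36,-30,0],0],[[0,0,0],[36,-48,0],0],[[0,0,0],[18,-48,0],0],[[0,0,0],[0,-48,0],0],[[0,0,0],[0,-48,0],0]]'
python3 -m jog '[[[0,0,0],[0,6,0],0],[[0,0,0],[0,11,0],0],[[0,0,0],[0,15,0],0],[[0,0,0],[0,19,0],0],[[0,0,0],[0,23,0],0],[[0,0,0],[0,27,0],0],[[0,0,0],[0,30,0],0],[[0,0,0],[0,33,0],0]]'
python3 -m jog '[[[0,0,0],[0,3,0],0],[[0,0,0],[0,6,0],0],[[0,0,0],[0,9,0],0],[[0,0,0],[0,12,0],0],[[0,0,0],[0,15,0],0],[[0,0,0],[0,15,0],0],[[0,0,0],[0,15,0],0],[[0,0,0],[0,15,0],0]]'
python3 - <<'E'
from h import *
st()
d=cam("scene");c=cv2.resize(d["img"][130:285,240:440],None,fx=3.8,fy=3.8,interpolation=cv2.INTER_CUBIC);cv2.imwrite("pics/s6.png",c[:,:,::-1])
E
```

```text
t: 5.4
eef_pos: [0.4371, 0.1374, 0.0515]
ee_rot: [0.382, 3.117, 0.001]
force: [0.1, 1.0, 0.3]
gripper_width: -0.0001
t: 6.2
eef_pos: [0.4442, 0.1706, 0.0514]
ee_rot: [0.38, 3.118, 0.0]
force: [0.3, -1.1, -0.0]
gripper_width: -0.0
t: 7.0
eef_pos: [0.4476, 0.1847, 0.0513]
ee_rot: [-0.381, -3.118, 0.0]
force: [-1.2, 0.2, -0.2]
gripper_width: 0.0
t 7.0 uv [-64.8   8. ] z 51.3 F [-1.2  0.2 -0.2] w 2.9332611074312566e-05
tool x,y in stand [-1.    -0.022] [-0.022  1.   ] Rz [-0. -0. -1.]
```

View pics/s6.png

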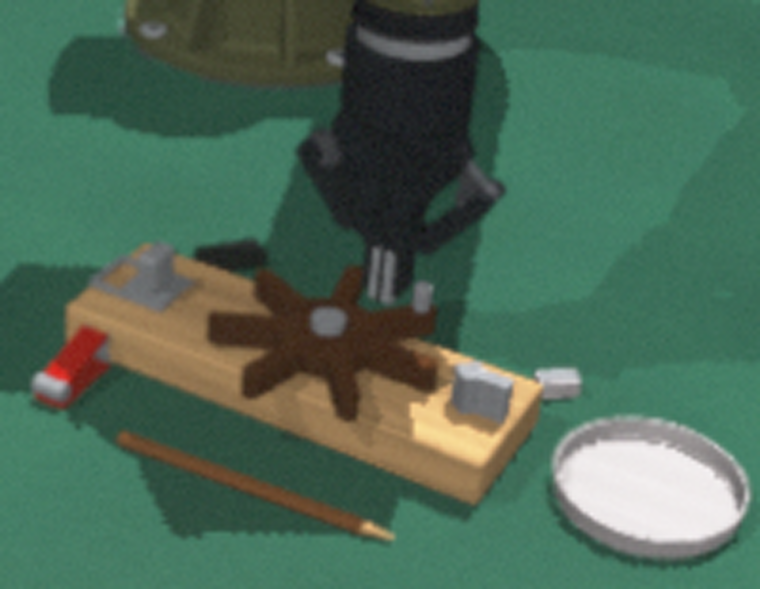

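The second click is made: the stud is at (422,296), one lobe before the pointer. The same stroke once more.

```bash
python3 -m jog '[[[0,0,0],[12,0,0],0],[[0,0,0],[30,0,0],0],[[0,0,0],[36,-10,0],0],[[0,0,0],[36,-30,0],0],[[0,0,0],[36,-48,0],0],[[0,0,0],[18,-48,0],0],[[0,0,0],[0,-48,0],0],[[0,0,0],[0,-48,0],0]]'
python3 -m jog '[[[0,0,0],[0,6,0],0],[[0,0,0],[0,11,0],0],[[0,0,0],[0,15,0],0],[[0,0,0],[0,19,0],0],[[0,0,0],[0,23,0],0],[[0,0,0],[0,27,0],0],[[0,0,0],[0,30,0],0],[[0,0,0],[0,33,0],0]]'
python3 -m jog '[[[0,0,0],[0,3,0],0],[[0,0,0],[0,6,0],0],[[0,0,0],[0,9,0],0],[[0,0,0],[0,12,0],0],[[0,0,0],[0,15,0],0],[[0,0,0],[0,15,0],0],[[0,0,0],[0,15,0],0],[[0,0,0],[0,15,0],0]]'
python3 -m jog '[[[0,0,0],[12,0,0],0],[[0,0,0],[30,0,0],0],[[0,0,0],[46,0,0],0],[[0,0,0],[46,0,-40],0],[[0,0,0],[46,0,-80],0],[[0,0,0],[46,0,-80],0]]'
python3 - <<'E'
from h import *
st(); print(to(0,-160,131))
d=cam("scene");c=cv2.resize(d["img"][130:285,240:440],None,fx=3.8,fy=3.8,interpolation=cv2.INTER_CUBIC);cv2.imwrite("pics/s7.png",c[:,:,::-1])
E
```

```text
t: 7.85
eef_pos: [0.4372, 0.1374, 0.0516]
ee_rot: [0.382, 3.117, 0.001]
force: [0.7, -0.4, -0.9]
gripper_width: 0.0002
t: 8.65
eef_pos: [0.4442, 0.1706, 0.0513]
ee_rot: [0.38, 3.118, 0.0]
force: [-0.4, -0.0, 0.4]
gripper_width: 0.0001
t: 9.45
eef_pos: [0.4475, 0.1847, 0.0513]
ee_rot: [-0.381, -3.118, 0.0]
force: [0.2, -0.2, 0.1]
gripper_width: 0.0005
t: 10.05
eef_pos: [0.404, 0.1967, 0.1356]
ee_rot: [0.379, 3.112, 0.005]
force: [-0.0, -0.4, 0.1]
gripper_width: 0.0003
t 10.1 uv [-110.     8.2] z 135.6 F [-0.  -0.4  0.1] w 0.0002882080767214966
tool x,y in stand [-1.    -0.023] [-0.023  1.   ] Rz [ 0.007  0.003 -1.   ]
[-106.2 -170.6    4.6]
```

View pics/s7.png

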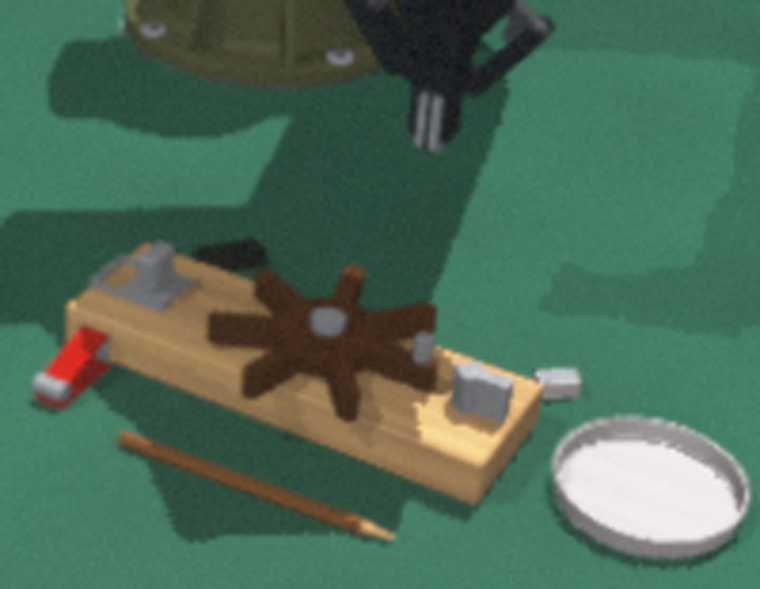

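The studded lobe is at the pointer, stud at (422,347). Now the lock; checking the knob's place first.

```bash
python3 -m jog '[[[0,0,0],[-27,-43,0],0],[[0,0,0],[-53,-85,0],0],[[0,0,0],[-80,-128,0],0],[[0,0,0],[-100,-160,0],0],[[0,0,0],[-107,-171,0],0],[[0,0,0],[-107,-171,0],0],[[0,0,0],[-107,-171,0],0]]'
python3 - <<'E'
from h import *
st(); print(to(0,-150,57))
Z=lambda x,y,ox,oy,f:[ox+(x+.5)/f-.5,oy+(y+.5)/f-.5]
d=cam("scene");x0,y0=240,130;c=cv2.resize(d["img"][y0:285,x0:440],None,fx=3.8,fy=3.8,interpolation=cv2.INTER_CUBIC);cv2.imwrite("pics/s8.png",c[:,:,::-1])
print("hubtop sc",uv(ray(d,[Z(328,322,240,130,3.8)],.049)[0]))
print("stud",uv(ray(d,[Z(422,336,240,130,3.8)],.065)[0]))
print("knob top sc",uv(ray(d,[Z(158,249,240,130,3.8)],.059)[0]))
t=cam("top");print("knob top t",uv(ray(t,[Z(628,232,90,165,4)],.059)[0]))
c=cv2.resize(t["img"][165:285,90:290],None,fx=4,fy=4,interpolation=cv2.INTER_CUBIC);cv2.imwrite("pics/t8.png",c[:,:,::-1])
E
```

```text
t: 10.8
eef_pos: [0.465, 0.0049, 0.1306]
ee_rot: [-0.38, -3.117, -0.0]
force: [0.3, 1.1, 0.9]
gripper_width: 0.0006
t 10.8 uv [  -0.9 -160.9] z 130.6 F [0.3 1.1 0.9] w 0.0005587878399192425
tool x,y in stand [-1.    -0.022] [-0.022  1.   ] Rz [-0.001  0.    -1.   ]
[-1.3 10.9 73.6]
hubtop sc [-4.47292398 -0.59233291]
stud [-0.54863635 59.64412823]
knob top sc [  -2.34509837 -116.95087131]
knob top t [   3.25137799 -117.14743911]
```

View pics/s8.png

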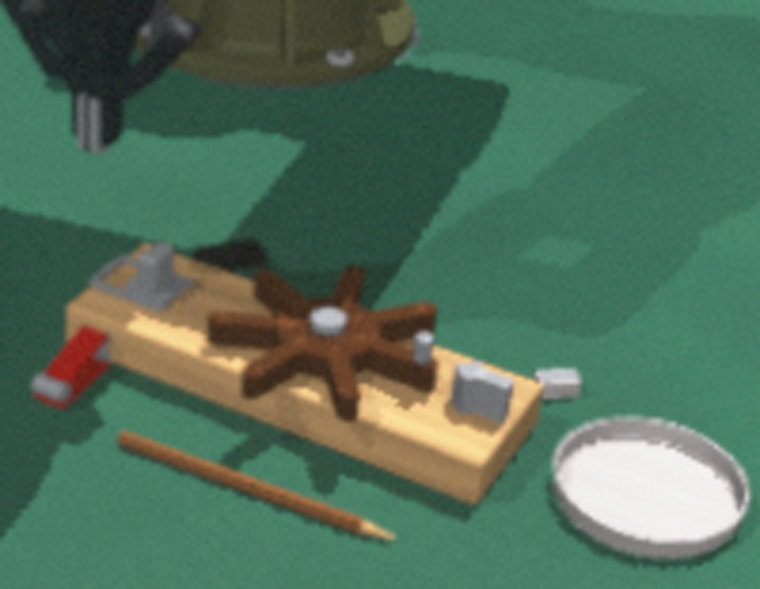

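View pics/t8.png

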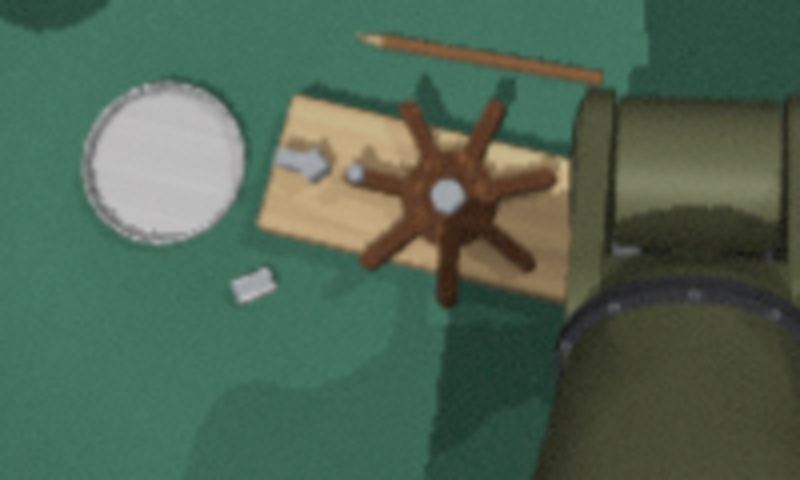

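Stud at the pointer in both views, and the knob is where expected (v ≈ -117 mm, u ≈ 0). Descending behind it.

```bash
python3 -m jog '[[[0,0,0],[0,0,30],0],[[0,0,0],[0,0,55],0],[[0,0,0],[0,0,68],0],[[0,0,0],[0,0,74],0],[[0,0,0],[0,4,74],0],[[0,0,0],[0,8,74],0],[[0,0,0],[0,8,74],0],[[0,0,0],[0,8,74],0]]'
python3 - <<'E'
from h import *
st()
d=cam("scene");c=cv2.resize(d["img"][150:260,240:390],None,fx=5,fy=5,interpolation=cv2.INTER_CUBIC);cv2.imwrite("pics/s9.png",c[:,:,::-1])
E
```

```text
t: 11.7
eef_pos: [0.4679, 0.0121, 0.0579]
ee_rot: [0.38, 3.117, 0.0]
force: [-0.2, 0.4, -0.2]
gripper_width: 0.0004
t 11.7 uv [ 1.000e-01 -1.532e+02] z 57.9 F [-0.2  0.4 -0.2] w 0.00041856932807885855
tool x,y in stand [-1.    -0.023] [-0.023  1.   ] Rz [ 0.001 -0.    -1.   ]
```

View pics/s9.png

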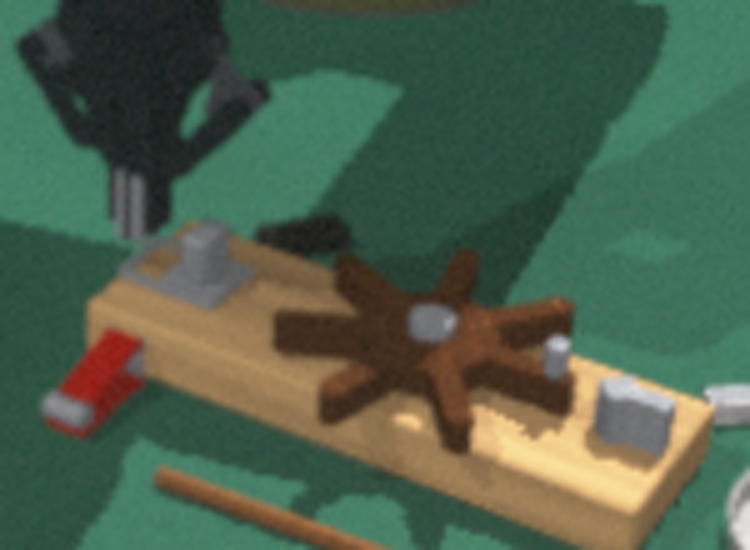

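The fingertip (140,235) is behind the knob (205,250), clear of it. Creeping in.

```bash
for i in 1 ; do :; done; python3 -m jog '[[[0,0,0],[0,3,0],0],[[0,0,0],[0,6,0],0],[[0,0,0],[0,9,0],0],[[0,0,0],[0,11,0],0],[[0,0,0],[0,12,0],0]]'; python3 -m jog '[[[0,0,0],[0,1,0],0],[[0,0,0],[0,2,0],0],[[0,0,0],[0,3,0],0],[[0,0,0],[0,4,0],0]]'; python3 -m jog '[[[0,0,0],[0,1,0],0],[[0,0,0],[0,2,0],0],[[0,0,0],[0,3,0],0],[[0,0,0],[0,4,0],0]]'
python3 - <<'E'
from h import *
st()
d=cam("scene");c=cv2.resize(d["img"][150:260,240:390],None,fx=5,fy=5,interpolation=cv2.INTER_CUBIC);cv2.imwrite("pics/s10.png",c[:,:,::-1])
E
```

```text
t: 12.25
eef_pos: [0.4705, 0.0238, 0.0573]
ee_rot: [-0.38, -3.118, -0.0]
force: [0.5, 0.4, 0.8]
gripper_width: 0.0
t: 12.65
eef_pos: [0.4714, 0.0275, 0.0573]
ee_rot: [-0.38, -3.118, 0.0]
force: [0.4, -0.7, 0.2]
gripper_width: -0.0001
t: 13.05
eef_pos: [0.4725, 0.0314, 0.0573]
ee_rot: [0.38, 3.118, -0.0]
force: [1.2, -1.8, -0.6]
gripper_width: 0.0002
t 13.1 uv [  -0.6 -133.4] z 57.3 F [ 1.2 -1.8 -0.6] w 0.00017107194476150708
tool x,y in stand [-1.    -0.022] [-0.022  1.   ] Rz [ 0. -0. -1.]
```

View pics/s10.png

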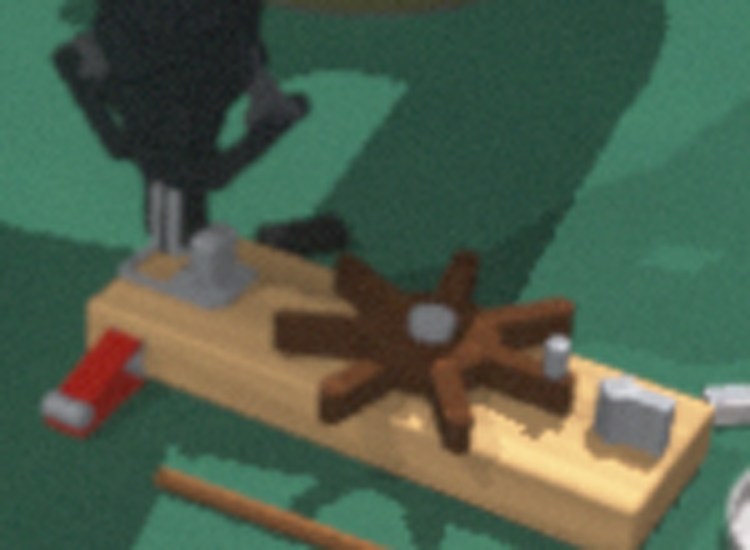

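The knob has started moving, from (205,250) to (213,255). Continuing while watching the force.

```bash
python3 -m jog '[[[0,0,0],[0,1,0],0],[[0,0,0],[0,2,0],0],[[0,0,0],[0,3,0],0],[[0,0,0],[0,4,0],0],[[0,0,0],[0,5,0],0],[[0,0,0],[0,6,0],0]]'; python3 -m jog '[[[0,0,0],[0,1,0],0],[[0,0,0],[0,2,0],0]]';  python3 - <<'E'
from h import *
st()
d=cam("scene");c=cv2.resize(d["img"][150:260,240:390],None,fx=5,fy=5,interpolation=cv2.INTER_CUBIC);cv2.imwrite("pics/s11.png",c[:,:,::-1])
E
```

```text
t: 13.7
eef_pos: [0.4739, 0.0372, 0.0573]
ee_rot: [0.381, 3.118, 0.0]
force: [0.3, -1.0, 0.6]
gripper_width: 0.0003
t: 13.9
eef_pos: [0.4744, 0.0392, 0.0573]
ee_rot: [0.38, 3.118, -0.0]
force: [-0.0, -1.2, 0.4]
gripper_width: 0.0002
t 13.9 uv [  -0.8 -125.4] z 57.3 F [-0.  -1.2  0.4] w 0.00019283859776694963
tool x,y in stand [-1.    -0.022] [-0.022  1.   ] Rz [ 0. -0. -1.]
```

View pics/s11.png

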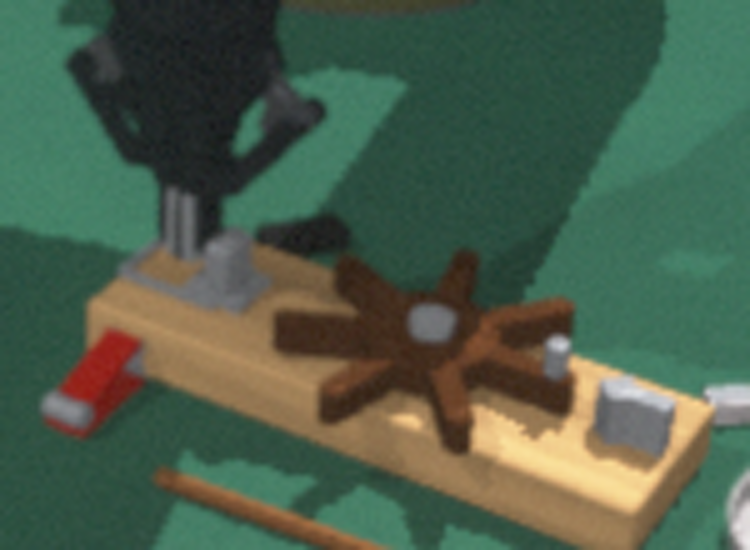

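```bash
python3 -m jog '[[[0,0,0],[0,1,0],0],[[0,0,0],[0,1,0],0]]'|grep -E "pos|force"; python3 -m jog '[[[0,0,0],[0,1,0],0],[[0,0,0],[0,1,0],0]]'|grep -E "pos|force"
```

```text
eef_pos: [0.4746, 0.0402, 0.0573]
force: [0.1, -0.3, 0.3]
eef_pos: [0.4748, 0.0411, 0.0573]
force: [0.3, -0.5, -0.4]
```

```bash
python3 -m jog '[[[0,0,0],[0,1,0],0],[[0,0,0],[0,1,0],0]]'|grep -E "pos|force"
```

```text
eef_pos: [0.4751, 0.042, 0.0573]
force: [0.7, -2.8, -0.4]
```

```bash
python3 -m jog '[[[0,0,0],[0,0.5,0],0],[[0,0,0],[0,0.5,0],0]]'|grep -E "pos|force"
```

```text
eef_pos: [0.4751, 0.0422, 0.0573]
force: [-1.5, -5.7, 0.7]
```

```bash
python3 -m jog '[[[0,0,0],[0,0.5,0],0],[[0,0,0],[0,0.5,0],0]]'|grep -E "pos|force"
```

```text
eef_pos: [0.4751, 0.0423, 0.0573]
force: [-0.7, -9.5, 2.0]
```

It is hard against the stop: force rises with no further motion. Backing off, then up and away.

```bash
python3 -m jog '[[[0,0,0],[0,-5,0],0],[[0,0,0],[0,-15,0],0],[[0,0,0],[0,-30,0],0],[[0,0,0],[0,-30,-40],0],[[0,0,0],[0,-30,-85],0],[[0,0,0],[35,-30,-115],0],[[0,0,0],[70,-60,-125],0],[[0,0,0],[70,-60,-125],0]]'
python3 -m jog '[[[0,0,0],[40,-20,0],0],[[0,0,0],[80,-40,0],0],[[0,0,0],[110,-50,0],0],[[0,0,0],[120,-60,0],0],[[0,0,0],[120,-60,0],0]]'
python3 - <<'E'
from h import *
st()
Z=lambda x,y,ox,oy,f:[ox+(x+.5)/f-.5,oy+(y+.5)/f-.5]
d=cam("scene");c=cv2.resize(d["img"][150:260,240:390],None,fx=5,fy=5,interpolation=cv2.INTER_CUBIC);cv2.imwrite("pics/s12.png",c[:,:,::-1])
t=cam("top");c=cv2.resize(t["img"][165:285,90:290],None,fx=4,fy=4,interpolation=cv2.INTER_CUBIC);cv2.imwrite("pics/t12.png",c[:,:,::-1])
E
```

```text
t: 15.75
eef_pos: [0.3902, 0.0006, 0.1837]
ee_rot: [0.381, 3.116, 0.0]
force: [0.8, 0.6, -0.5]
gripper_width: 0.0003
t: 16.25
eef_pos: [0.2613, -0.0283, 0.1824]
ee_rot: [0.382, 3.117, -0.0]
force: [-0.1, 0.4, -0.5]
gripper_width: 0.0002
t 16.2 uv [-188.7 -246.3] z 182.4 F [-0.1  0.4 -0.5] w 0.00021426659587371464
tool x,y in stand [-1.    -0.021] [-0.021  1.   ] Rz [ 0.001 -0.    -1.   ]
```

View pics/s12.png

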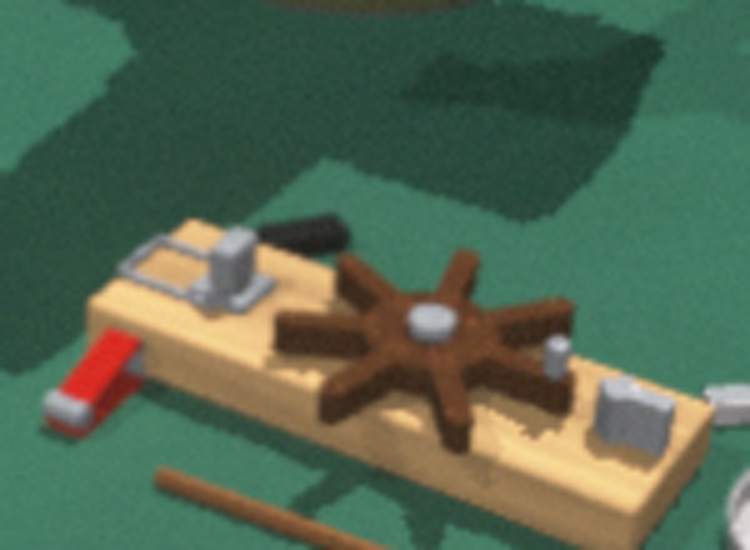

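View pics/t12.png

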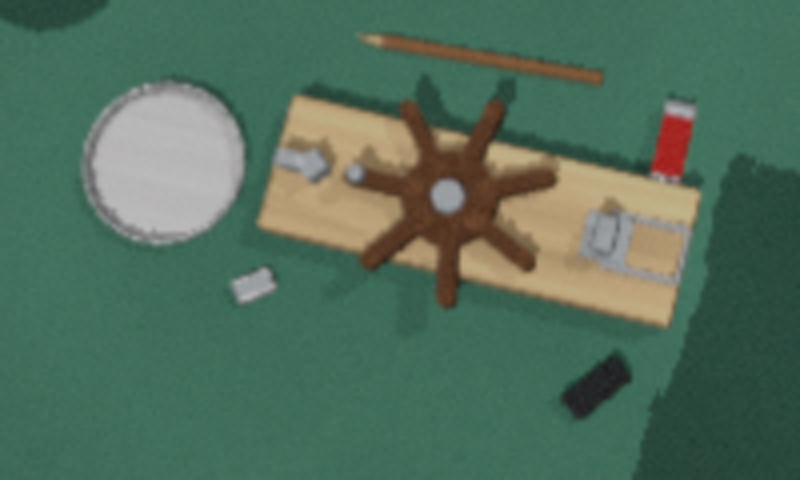

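Knob at (604,232), against (628,238) before, which is about 15-16 mm of travel. The stud is at the pointer, and the stand corners and other objects are unmoved.

```bash
python3 -c "
from plant import *
print(job_done())"
```

```text
the job is handed in; nothing more can be done
None
```

The week wheel now rests with its studded lobe at the pointer, and the lock slide is fully in. I handed the job in at about 16 s; no verdict is reported.

- **Wheel:** It started three clicks behind. I flicked it with the shut fingertip in three separate strokes, one click each, and pictures taken after each stroke showed it never ran past.
- **Lock slide:** I pushed the knob from its back face until it stopped. The force rose from about 1 N to 9.5 N with almost no further motion. That peak is close to the stand's roughly 10 N sliding limit.
- **Last checks:** In the final pictures the knob had moved about 15–16 mm by a rough pixel estimate, against the 15 mm full travel. In the same pictures, the stand and the objects near it had not visibly moved; the pen stand is outside those crops, and the arm never went near it. The arm was clear of everything, with the force reading near zero.
- **Disagreement:** The hub centre's height-plane estimate from the scene camera differed from the top view by 5–11 mm. I used the top view, which matched the pointer, stud and stand-corner positions. None of the checks failed.

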